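# Bring up the sanding station from its control box

### The job

Start the sanding station at the grey control box, using closed fingers and only pressing: first press the white-dotted end of the black rocker fully down to switch on the power, then press the blue extractor button fully in, and then the green sander button fully in. Do not press the red mushroom stop or press the buttons out of turn, and leave the tape measure, the masking tape and the screw carton where they are.

Things in the scene. Friction and masses are not known exactly. Their poses are not given: they have to be found in the camera images.
- control_box: Grey control box fixed to the worktop, 190 x 190 mm, flat level top 50 mm above the worktop. Origin: centre of its underside, z up. Four controls stand on it in a square, each 40 mm from its centre along its x and y (80 mm apart), on square 54 x 54 mm bases 6 mm thick; which is at which corner varies. The bases' x and y axes are the box's.
- rocker_on_end (a point): Point beside the white dot on the rocker's dotted half, where to press: 18.5 mm from the pivot (centre of the rocker's base, 8 mm above the box's top), on the box's -x side of it. The black rocker is a shallow V, each half 25 mm long (box x), 30 mm wide. Off: this half slopes up 0.4 rad, its tip 10 mm above the pivot. On: it lies level, 58 mm above the worktop, and the other half slopes up.
- rocker (a joint): Angle of the rocker: 0 = off, 0.40 rad = fully on (hard stop). It grows as the dotted end goes down, takes about 3 N at the dot all the way, and stays where it is left.
- blue_button_top (a point): Centre of the flat round top (36 mm across) of the blue button; 18 mm above the box's top when out, 11 mm when fully in.
- blue_button (a joint): How far the blue button is pressed: 0 = out, 0.007 m = fully in. The cap slides straight down 7 mm with a steady resistance of about 4 N and a hard stop at the bottom, and it stays wherever it is left (no spring). 
- green_button_top (a point): Centre of the flat round top (36 mm across) of the green button; 18 mm above the box's top when out, 11 mm when fully in.
- green_button (a joint): How far the green button is pressed: 0 = out, 0.007 m = fully in. The cap slides straight down 7 mm with a steady resistance of about 4 N and a hard stop at the bottom, and it stays wherever it is left (no spring). 
- red_stop_top (a point): Centre of the top of the red mushroom stop, 40 mm across on a yellow base, 32 mm above the box's top (82 mm above the worktop). Not to be pressed.
- red_stop (a joint): How far the red stop is pressed: 0 = out, 0.007 m = fully in. It moves like the buttons, at about 4 N.
- tape_measure: Yellow tape measure, loose, 36 x 82 x 67 mm high, beside the box on its +y side. Origin at the centre of its underside.
- masking_tape: Roll of masking tape lying flat, loose, 98 mm across, 36 mm high, near the box's -x side. Origin at the centre of its underside.
- screw_box: Small brown and green screw carton, loose, 60 x 80 x 52 mm high, beside the box on its -y side. Origin at the centre of its underside.

How it is judged (in metres and radians):
On the way, in this order (a step that is already met when the one before it is completed fails the run):
1. the rocker is switched on (0.34 of its 0.40 rad or more) (value of joint rocker above 0.34 rad), for 0.1 s.
2. the blue button is fully in (5.5 of its 7 mm or more) (value of joint blue_button above 0.0055 m), for 0.1 s.
3. the green button is fully in (5.5 of its 7 mm or more) (value of joint green_button above 0.0055 m), for 0.1 s.
At the end, for the whole second after the job is handed in: The rocker is on (at least 0.34 rad), the blue and green buttons are in by at least 5.5 mm, the red stop is out (pressed by less than 2 mm), and the tape measure, masking tape and screw carton are within 20 mm of where they stood (value of joint rocker above 0.34 rad and value of joint each of blue_button, green_button above 0.0055 m and value of joint red_stop below 0.002 m and not (distance of tape_measure from where it was at the start of the episode above 0.02 m) and not (distance of masking_tape from where it was at the start of the episode above 0.02 m) and not (distance of screw_box from where it was at the start of the episode above 0.02 m)); the robot touches nothing.
It fails at once if the red stop is pressed by more than 2 mm (value of joint red_stop above 0.002 m).
It fails at once if the blue button is pressed before the rocker is on (value of joint blue_button above 0.0025 m and value of joint rocker below 0.34 rad).
It fails at once if the green button is pressed before the blue one is in (value of joint green_button above 0.0025 m and value of joint blue_button below 0.0055 m).
It fails at once if a bystander is pushed or lifted more than 20 mm from its place (distance of any of tape_measure, masking_tape, screw_box from where it was at the start of the episode above 0.02 m).
It also fails if it takes over 38 s, if anything falls off the work surface, if the arm or the gripper's body presses on something with over 40 N, if the wrist force passes 120 N, or if a joint passes its speed limit or range.

### The arm

A 6-joint arm with a two-finger parallel gripper is mounted at the origin on the work surface; the furniture and walls round the work are solid. World frame = base frame: x ahead of the robot, y to its left, z up, the work surface at z = 0. Lengths are in mm, angles in degrees, forces in N, time in s.
With the tool pointing down it reaches from about 300 to 850 mm from the base axis. Payload 4.2 kg.
Tool frame: the origin (TCP) lies midway between the tips of the shut fingers; the grasp point (between the pads) lies 19 mm behind it; z points along the fingers, y is the line along which they close (so a half turn about z gives the same grasp; the last joint's range is limited). The gripper opens to 91 mm and grips with 3 to 60 N. Pads are 32 mm wide; open, the fingers measure 118 mm over their backs; the gripper's body (76 mm by 178 mm) begins 60 mm behind the grasp point.
Start: joints at [75, 18.312, 89.639, -0, 72.044, -1.146], TCP at [137.685, 558.288, 213.976] pointing down, gripper open.
Joint ranges: [-177.97, 177.97], [-48.28, 115.42], [12.27, 149.76], [-77.06, 257.06], [2.81, 150.46], [-146.56, 146.56]. Speed limits (degrees/s): [147.25, 147.25, 180, 180, 180, 180].

### API

Orientations are given as [roll, pitch, yaw] about the fixed x, y, z axes, in that order (R = Rz(yaw) Ry(pitch) Rx(roll)).
In Python, from workcell import env gives the robot as it stands.
- The arm moves only by the tool drive_effector, called as a command line: name --pt "numbers of a row" for each row, then --argument value for the rest. Schema: {"type":"object","properties":{"plan":{"type":"object","properties":{"dx":{"type":"array","items":{"type":"number"},"minItems":1,"maxItems":8},"dy":{"type":"array","items":{"type":"number"},"minItems":1,"maxItems":8},"dz":{"type":"array","items":{"type":"number"},"minItems":1,"maxItems":8},"wx":{"type":"array","items":{"type":"number"},"minItems":1,"maxItems":8},"wy":{"type":"array","items":{"type":"number"},"minItems":1,"maxItems":8},"wz":{"type":"array","items":{"type":"number"},"minItems":1,"maxItems":8}},"additionalProperties":false,"required":["dx","dy","dz","wx","wy","wz"]},"jaw":{"type":"number"},"force":{"type":"number"},"only":{"type":"string"},"quiet":{"type":"boolean"},"lines":{"type":"string"}},"required":["plan"],"additionalProperties":false}. plan is an object with one list for each field, all of the same length, 1 to 8, a row being the entries at one place: dx, dy, dz (the shift in shares of the most that a row can go, 1 being 50 mm), wx, wy, wz (a rotation vector in shares of 2 pi rad (1.0 is 2 pi rad)); each row shifts and turns the commanded pose from where the row before left it, along the tool's axes as they then stand; what a row does not reach is not made up. A row lasts 1/10 s, in which the tool goes at most 50 mm and 8.59 degrees, less where a joint would pass 70% of its speed; a pose out of reach is approached as far as the arm can. jaw is the finger opening in mm, set as the call begins (left out keeps the last). The fingers move at their own pace and stop on an object; force is the grip in N (left out, the last holds). Time passes only in rows, so rows that do not move let the fingers close. The tool returns the time, the measured TCP pose, the force, the opening and the grip force at its end. only (a regular expression) keeps the lines of the reply that match it, lines (a string "A,B") keeps lines A to B, and quiet returns only ok. No shift or turn number may pass 1 either way. Input that does not fit is refused with a message, and nothing moves.
- env.state(): the state, without advancing time (a new reading comes with each control period).
- env.grab_frame(name): name is "scene" or "top" or "wrist"; returns the picture (420x560x3 uint8, blue, green, red); there is no depth.
- env.camera_model(name): a dict with "fx", "fy", "cx", "cy" (pixels), "D" ([k1, k2, p1, p2, k3] as OpenCV has them; the pictures are not rectified), "T" (4x4, takes a point from camera to world coordinates). Camera axes: x right, y up, looking along -z (the intrinsics and any distortion apply to the point x, -y, -z); pixel columns grow to the right and rows downward; lengths in mm; the calibration is good to about 2 mm. A picture is of the moment at which its call begins: read the wrist's pose just before it. camera_model takes no time and is no camera call; for the wrist camera it gives the pose at the moment of the call.
- env.job_done(): hands the job in; it is judged then, once.
The state is a dict: "time_s": time; "qpos": joint angles; "qvel": joint speeds; "effort": joint torques, N m; "ee_pos": TCP position; "ee_rot": TCP orientation; "force": force on the tool from outside, world axes, zero at the start; "torque": the same for the moment, N m; "gripper_width": finger opening in mm; "gripper_force": force on a finger pad.
Only numpy, scipy, OpenCV 4.12 (cv2) and the standard library are available. Lean on these libraries where they do the work, as an engineer would, in place of code of your own. Each camera call takes 0.05 s, during which the arm holds its last target. There are 200 camera calls.

## Working session

There is one attempt and no reset: what is moved stays moved. The work goes in short steps, Python scripts to look and compute and a tool call to move; the robot and the scene stay as the last step left them, time stands still between calls to the robot, and variables do not carry over. Pictures are saved under pics/ and viewed, at most 10 in all, crops included, and the job is handed in when it is done.

```bash
ls; mkdir -p pics; python3 - <<'E'
from workcell import env
import cv2,numpy as np
a=env.grab_frame("top");b=env.grab_frame("scene")
cv2.imwrite("pics/top.png",a);cv2.imwrite("pics/scene.png",b)
for n in("top","scene"):
  m=env.camera_model(n);print(n,m["fx"],m["D"],np.round(m["T"],3).tolist())
s=env.state();print(s["time_s"],s["ee_pos"],s["ee_rot"])
E
```

```text
pics
workcell.py
top 459.1116035490323 [-0.01702488  0.          0.          0.          0.        ] [[-0.016, 0.992, -0.124, 403.584], [-1.0, -0.017, -0.013, 25.596], [-0.015, 0.124, 0.992, 1111.93], [0.0, 0.0, 0.0, 1.0]]
scene 430.5517016176553 [-0.01551368  0.          0.          0.          0.        ] [[-0.572, 0.502, -0.649, -26.759], [-0.82, -0.339, 0.461, 420.331], [0.011, 0.796, 0.606, 575.743], [0.0, 0.0, 0.0, 1.0]]
0.1 [137.56382572 557.85697637 213.23744309] [-1.79913127e+02 -1.66947235e-03  1.66146542e+02]
```

View pics/top.png

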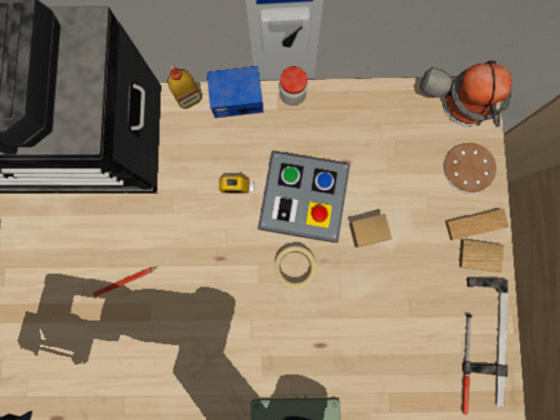

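View pics/scene.png

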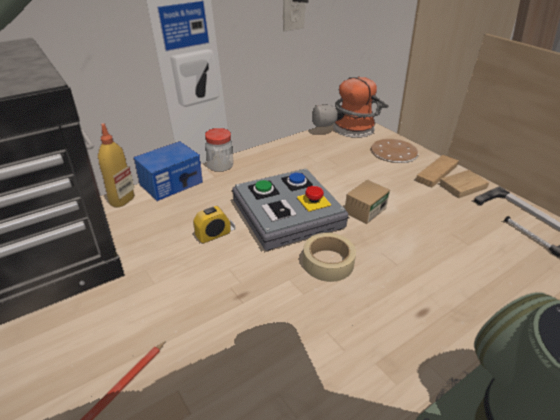

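The top view shows green at about (291,175), blue (324,181), the rocker (285,209) and red (319,214). The masking tape is on the robot's side of the box (-x), and the tape measure is to its left. The scene view shows the same layout. Next I measure positions with colour masks.

```bash
cat > h.py <<'E'
import cv2,numpy as np
from workcell import env
def ray(m,p):
    K=np.array([[m["fx"],0,m["cx"]],[0,m["fy"],m["cy"]],[0,0,1]])
    u=cv2.undistortPoints(np.array([[p]],float),K,np.array(m["D"]))[0,0]
    T=np.array(m["T"]);return T[:3,3],T[:3,:3]@np.array([u[0],-u[1],-1])
def onplane(m,p,z):
    o,d=ray(m,p);return o+d*(z-o[2])/d[2]
def blob(img,lo,hi,roi):
    h=cv2.cvtColor(img,cv2.COLOR_BGR2HSV);x0,y0,x1,y1=roi
    k=cv2.inRange(h,np.array(lo),np.array(hi));q=np.zeros_like(k);q[y0:y1,x0:x1]=k[y0:y1,x0:x1]
    n,l,s,c=cv2.connectedComponentsWithStats(q);i=1+np.argmax(s[1:,4]);return c[i],s[i]
E
python3 - <<'E'
from h import *
R={"top":(258,150,352,243),"scene":(232,165,348,245)}
for n in R:
  im=cv2.imread(f"pics/{n}.png");m=env.camera_model(n)
  for c,lo,hi,z in(("green",(45,90,60),(85,255,255),68),("blue",(100,120,80),(125,255,255),68),("red",(0,150,90),(6,255,255),76),("yellow",(22,130,100),(35,255,255),56),("white",(0,0,190),(180,50,255),58)):
    try:p,s=blob(im,lo,hi,R[n])
    except ValueError: print(n,c,"none");continue
    print(n,c,np.round(p,1),s,np.round(onplane(m,p,z),1))
top=cv2.imread("pics/top.png")[145:250,250:360]
cv2.imwrite("pics/crop.png",cv2.resize(top,None,fx=5.5,fy=5.5,interpolation=cv2.INTER_CUBIC))
E
```

```text
top green [290.3 173.9] [284 166  14  16 174] [ 6.185e+02 -1.000e-01  6.800e+01]
top blue [324.3 179.8] [318 173  14  15 163] [603.1 -78.2  68. ]
top red [319. 213.] [312 206  15  15 174] [525.3 -63.1  76. ]
top yellow [318.1 215.2] [306 202  26  26 316] [522.6 -62.5  56. ]
top white [293.3 210.4] [290 200   7  22  89] [534.5  -5.3  58. ]
scene green [263.2 185.2] [255 180  17  12 148] [612.6   4.3  68. ]
scene blue [296.6 177.5] [289 173  16  10 129] [597.5 -73.   68. ]
scene red [313.9 192.3] [306 186  17  14 188] [522.9 -60.8  76. ]
scene yellow [313.2 202.9] [297 195  34  17 274] [515.7 -54.7  56. ]
scene white [269.3 211.9] [263 205  14  15  70] [538.7  38.7  58. ]
```

View pics/crop.png

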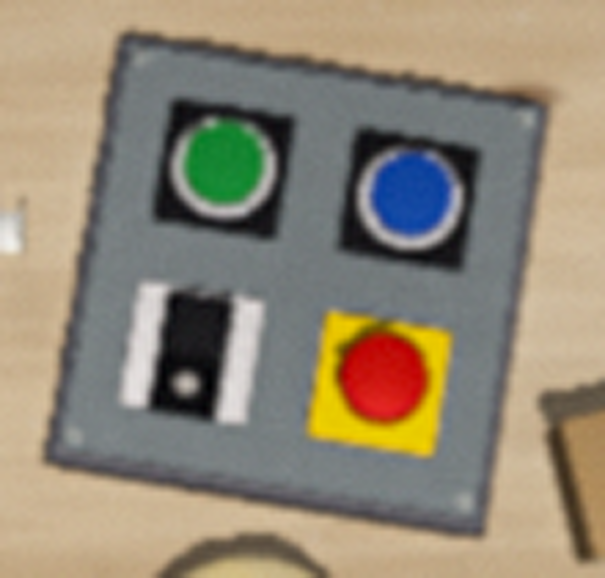

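Green to blue measures 79.6 mm (80 expected), and red lands within 1 mm of where the square predicts. The box yaw is about -11°. The scene rays are biased because they include the cap sides. I'll work out the move, close the fingers and go above the rocker.

```bash
cat >> h.py <<'E'
from scipy.spatial.transform import Rotation as Ro
def delta(t):
    s=env.state();R=Ro.from_euler("xyz",s["ee_rot"],degrees=True).as_matrix()
    return np.round(R.T@(np.array(t)-s["ee_pos"]),1)
E
python3 - <<'E'
from h import *
m=env.camera_model("top");print(onplane(m,(283.8,214.5),65))
g=np.array([618.5,-.1]);b=np.array([603.1,-78.2]);y=(g-b)/np.linalg.norm(g-b);x=np.array([y[1],-y[0]])
print("pivot",g-80*x,"press",g-101*x,"yaw",np.degrees(np.arctan2(x[1],x[0])))
print(delta([*(g-101*x),190]))
E
```

```text
[524.52376646  16.76579965  65.        ]
pivot [540.01131576  15.37664196] press [519.40803615  19.43926048] yaw -11.15465973892828
[-499.7 -431.3   23.9]
```

Units first: shifts go in shares of 50 mm and turns go in shares of 2 pi rad. So -31 mm is -0.62, -27 mm is -0.54.

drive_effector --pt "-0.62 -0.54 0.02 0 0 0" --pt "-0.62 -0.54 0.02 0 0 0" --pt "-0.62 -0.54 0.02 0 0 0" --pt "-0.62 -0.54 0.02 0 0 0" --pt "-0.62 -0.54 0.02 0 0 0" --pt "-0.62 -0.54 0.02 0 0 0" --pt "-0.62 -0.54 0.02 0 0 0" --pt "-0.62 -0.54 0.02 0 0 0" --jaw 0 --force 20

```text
refused: plan: the value is not of type 'object' (schema: type "object"). Nothing was moved.
```

Nothing moved. I misread the format; it is an object with one list for each field. Resending.

drive_effector --plan '{"dx":[-0.62,-0.62,-0.62,-0.62,-0.62,-0.62,-0.62,-0.62],"dy":[-0.54,-0.54,-0.54,-0.54,-0.54,-0.54,-0.54,-0.54],"dz":[0.02,0.02,0.02,0.02,0.02,0.02,0.02,0.02],"wx":[0,0,0,0,0,0,0,0],"wy":[0,0,0,0,0,0,0,0],"wz":[0,0,0,0,0,0,0,0]}' --jaw 0 --force 20

```text
time_s: 0.9
ee_pos: [327.2, 287.6, 205.7]
ee_rot: [-180.0, -0.0, 166.2]
force: [1.3, 0.2, 0.6]
gripper_width: 29.9
gripper_force: 0.0
```

drive_effector --plan '{"dx":[-0.62,-0.62,-0.62,-0.62,-0.62,-0.62,-0.62,0],"dy":[-0.54,-0.54,-0.54,-0.54,-0.54,-0.54,-0.54,0],"dz":[0.04,0.04,0.04,0.04,0.04,0.04,0.04,0],"wx":[0,0,0,0,0,0,0,0],"wy":[0,0,0,0,0,0,0,0],"wz":[0,0,0,0,0,0,0,0]}'

```text
time_s: 1.7
ee_pos: [494.3, 50.3, 191.2]
ee_rot: [-179.9, 0.0, 165.9]
force: [-0.2, 0.6, -1.1]
gripper_width: 0.3
gripper_force: 0.0
```

```bash
python3 - <<'E'
from h import *
print(delta([519.4,19.4,190]),env.state()["ee_rot"])
m=env.camera_model("wrist");im=env.grab_frame("wrist");cv2.imwrite("pics/w1.png",im)
for c,lo,hi,z in(("green",(45,90,60),(85,255,255),68),("blue",(100,120,80),(125,255,255),68),("red",(0,150,90),(6,255,255),78)):
    p,s=blob(im,lo,hi,(0,0,560,420));print(c,np.round(p,1),s,np.round(onplane(m,p,z),1))
E
```

```text
[-31.9 -23.9   1.3] [-1.79927992e+02  4.27634388e-02  1.65878182e+02]Traceback (most recent call last):
  File "<stdin>", line 5, in <module>
  File "h.py", line 12, in blob
    n,l,s,c=cv2.connectedComponentsWithStats(q);i=1+np.argmax(s[1:,4]);return c[i],s[i]
                                                    ~~~~~~~~~^^^^^^^^^
    return _wrapfunc(a, 'argmax', axis=axis, out=out, **kwds)
    return bound(*args, **kwds)
ValueError: attempt to get argmax of an empty sequence
```

View pics/w1.png

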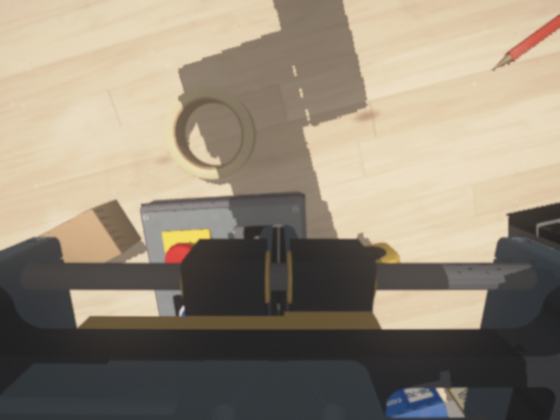

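The wrist view looks back towards the base, and the fingers hide the controls (rocker at about (275,230)). I'll rely on the top-view geometry and line up at z≈80.

To row units: 40 mm is 0.8, 35 mm is 0.7.

drive_effector --plan '{"dx":[-0.64,0,0,0,0,0],"dy":[-0.48,0,0,0,0,0],"dz":[0.02,0.6,0.8,0.7,0,0],"wx":[0,0,0,0,0,0],"wy":[0,0,0,0,0,0],"wz":[0,0,0,0,0,0]}'

```text
time_s: 2.35
ee_pos: [517.2, 23.7, 86.3]
ee_rot: [180.0, -0.0, 166.2]
force: [0.0, -1.3, 0.4]
gripper_width: 0.7
gripper_force: 0.0
```

```bash
python3 - <<'E'
from h import *
print(delta([519.4,19.4,58]))
a=env.grab_frame("scene")[140:270,200:370]
cv2.imwrite("pics/s2.png",cv2.resize(a,None,fx=4,fy=4,interpolation=cv2.INTER_CUBIC))
E
```

```text
[-3.1 -3.6 28.3]
```

View pics/s2.png

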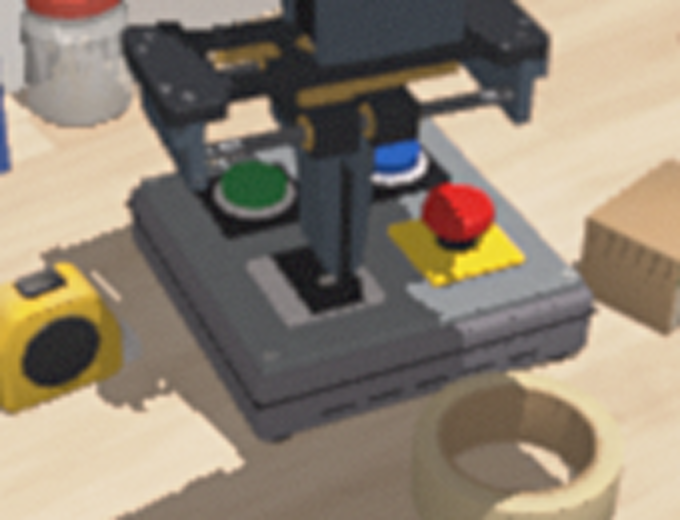

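The finger tips sit over the dotted half of the rocker (tip at about (335,272) in the crop, dot at (325,280)). Pressing now.

To row units: 10 mm is 0.2, 8 mm is 0.16.

drive_effector --plan '{"dx":[-0.06,0,0,0,0,0,0],"dy":[-0.06,0,0,0,0,0,0],"dz":[0.2,0.16,0.12,0.08,0.04,0,0],"wx":[0,0,0,0,0,0,0],"wy":[0,0,0,0,0,0,0],"wz":[0,0,0,0,0,0,0]}'

```text
time_s: 3.1
ee_pos: [519.0, 19.4, 58.1]
ee_rot: [180.0, -0.0, 166.1]
force: [-6.9, 2.4, 20.1]
gripper_width: 0.3
gripper_force: 9.9
```

At z=58.1 the force is 20 N, so the rocker is on its hard stop. I'll lift off and check.

To row units: -40 mm is -0.8, -20 mm is -0.4.

drive_effector --plan '{"dx":[0,0,0,0],"dy":[0,0,0,0],"dz":[-0.4,-0.8,-0.4,0],"wx":[0,0,0,0],"wy":[0,0,0,0],"wz":[0,0,0,0]}'

```text
time_s: 3.5
ee_pos: [522.1, 19.0, 138.7]
ee_rot: [179.9, 0.4, 166.1]
force: [0.3, -0.2, -0.2]
gripper_width: 0.7
gripper_force: 0.0
```

```bash
python3 - <<'E'
from h import *
print(delta([603,-77.7,90]))
a=env.grab_frame("scene")[140:270,200:370]
cv2.imwrite("pics/s3.png",cv2.resize(a,None,fx=4,fy=4,interpolation=cv2.INTER_CUBIC))
E
```

```text
[-101.4  -74.6   49.3]
```

View pics/s3.png

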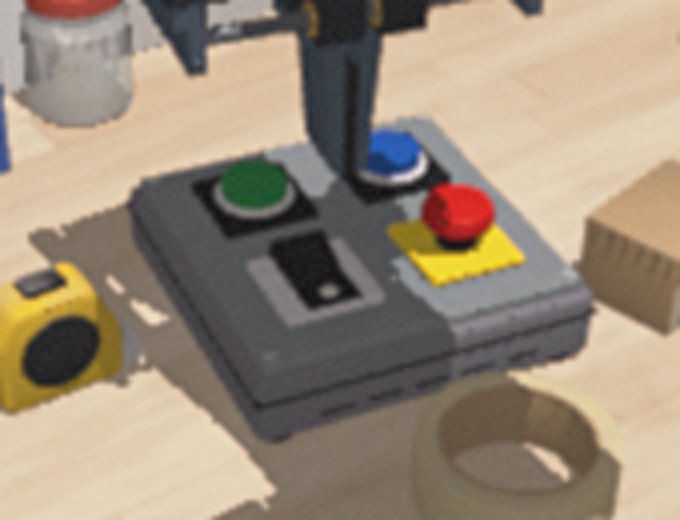

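The far half of the rocker is now raised and the dotted half, near (325,290), lies level, so the power is on. Next is blue.

To row units: -34 mm is -0.68, -25 mm is -0.5.

drive_effector --plan '{"dx":[-0.68,-0.68,-0.68,0,0,0,0],"dy":[-0.5,-0.5,-0.5,0,0,0,0],"dz":[0,0,0,0.5,0.46,0,0],"wx":[0,0,0,0,0,0,0],"wy":[0,0,0,0,0,0,0],"wz":[0,0,0,0,0,0,0]}'

```text
time_s: 4.25
ee_pos: [600.0, -78.0, 86.6]
ee_rot: [-180.0, -0.2, 166.1]
force: [0.7, 1.5, -0.7]
gripper_width: 0.3
gripper_force: 0.0
```

```bash
python3 - <<'E'
from h import *
print(delta([603,-77.7,61]))
E
```

```text
[-2.9  1.  25.6]
```

To row units: 8 mm is 0.16, 6 mm is 0.12.

drive_effector --plan '{"dx":[-0.06,0,0,0,0,0,0],"dy":[0.02,0,0,0,0,0,0],"dz":[0.16,0.16,0.12,0.08,0.04,0,0],"wx":[0,0,0,0,0,0,0],"wy":[0,0,0,0,0,0,0],"wz":[0,0,0,0,0,0,0]}'

```text
time_s: 4.95
ee_pos: [604.2, -77.6, 61.1]
ee_rot: [180.0, 0.1, 166.2]
force: [-2.0, 1.1, 6.1]
gripper_width: 0.5
gripper_force: 3.4
```

To row units: 2 mm is 0.04.

drive_effector --plan '{"dx":[0,0,0],"dy":[0,0,0],"dz":[0.04,0,0],"wx":[0,0,0],"wy":[0,0,0],"wz":[0,0,0]}'

```text
time_s: 5.25
ee_pos: [604.2, -77.6, 61.0]
ee_rot: [180.0, 0.1, 166.1]
force: [-4.0, 0.8, 16.4]
gripper_width: 0.6
gripper_force: 8.3
```

drive_effector --plan '{"dx":[0,0,0,0],"dy":[0,0,0,0],"dz":[-0.3,-0.6,-0.2,0],"wx":[0,0,0,0],"wy":[0,0,0,0],"wz":[0,0,0,0]}'

```text
time_s: 5.65
ee_pos: [605.0, -78.0, 114.4]
ee_rot: [180.0, 0.2, 166.1]
force: [0.2, 0.4, -0.6]
gripper_width: 0.4
gripper_force: 0.0
```

```bash
python3 - <<'E'
from h import *
print(delta([618,0.3,90]))
a=env.grab_frame("scene")[140:270,200:370]
cv2.imwrite("pics/s4.png",cv2.resize(a,None,fx=4,fy=4,interpolation=cv2.INTER_CUBIC))
E
```

```text
[ 6.2 79.1 24.4]
```

View pics/s4.png

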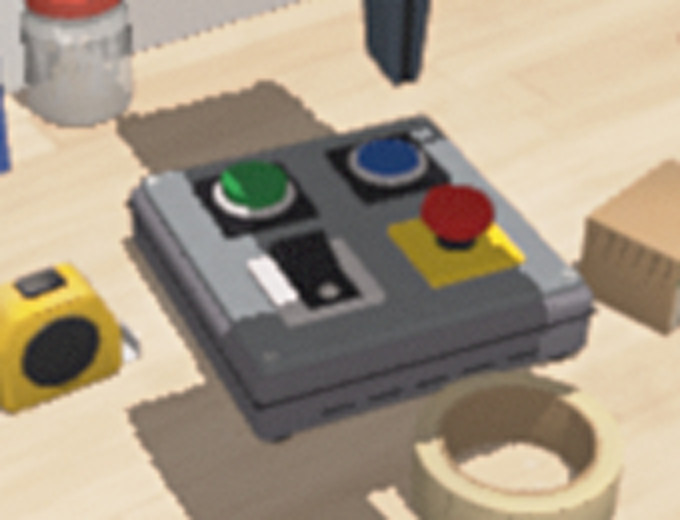

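The blue cap, near (388,158), is in against its stop (16 N at z=61). The rocker is still on and red is untouched. Next is green.

To row units: 40 mm is 0.8, 39 mm is 0.78.

drive_effector --plan '{"dx":[0.06,0.06,0,0,0,0],"dy":[0.8,0.78,0,0,0,0],"dz":[0,0,0.4,0.08,0,0],"wx":[0,0,0,0,0,0],"wy":[0,0,0,0,0,0],"wz":[0,0,0,0,0,0]}'

```text
time_s: 6.3
ee_pos: [616.8, -0.4, 88.6]
ee_rot: [-180.0, -0.0, 166.1]
force: [1.2, 0.5, -0.6]
gripper_width: 0.5
gripper_force: 0.0
```

```bash
python3 - <<'E'
from h import *
print(delta([618,0.3,61]))
E
```

```text
[-1.   1.  27.6]
```

To row units: 10 mm is 0.2, 8 mm is 0.16.

drive_effector --plan '{"dx":[-0.02,0,0,0,0,0,0],"dy":[0.02,0,0,0,0,0,0],"dz":[0.2,0.16,0.12,0.08,0.08,0,0],"wx":[0,0,0,0,0,0,0],"wy":[0,0,0,0,0,0,0],"wz":[0,0,0,0,0,0,0]}'

```text
time_s: 7.0
ee_pos: [618.2, 0.6, 60.8]
ee_rot: [-180.0, 0.1, 166.1]
force: [-6.5, -1.8, 22.4]
gripper_width: 0.8
gripper_force: 11.2
```

To row units: -40 mm is -0.8, -30 mm is -0.6.

drive_effector --plan '{"dx":[0,0,0,0,0,0],"dy":[0,0,0,0,0,0],"dz":[-0.3,-0.6,-0.8,-0.6,0,0],"wx":[0,0,0,0,0,0],"wy":[0,0,0,0,0,0],"wz":[0,0,0,0,0,0]}'

```text
time_s: 7.6
ee_pos: [618.2, 1.0, 172.1]
ee_rot: [180.0, 0.0, 166.1]
force: [-0.3, 0.2, -0.4]
gripper_width: 0.5
gripper_force: 0.0
```

```bash
python3 - <<'E'
from h import *
a=env.grab_frame("scene")[140:290,190:400]
cv2.imwrite("pics/s5.png",cv2.resize(a,None,fx=3.7,fy=3.7,interpolation=cv2.INTER_CUBIC))
E
```

```text
(no output)
```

View pics/s5.png

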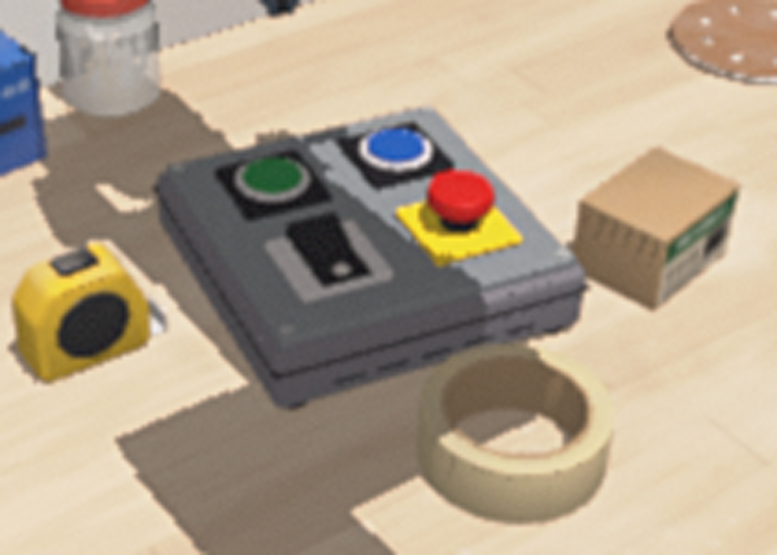

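Green (270,178) and blue (395,150) are both in, the rocker is on, red is out, and the bystanders are where they were.

```bash
python3 -c "
from workcell import env
print(env.job_done())"
```

```text
the job is handed in; nothing more can be done
None
```

I switched the rocker on, then pressed blue and green fully in, in that order. The red stop, tape measure, masking tape and screw carton were left untouched, and I handed the job in after about 8 s; no verdict was shown.

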